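Clip the whistle's snap hook onto the eye

TASK

Lift the orange whistle out of its wooden rest by the blue grip tab of its snap hook and clip it to the steel eye on the post: press the sprung gate gently against the eye's near bar (no harder than about 8 N) until the bar slips inside and the gate springs shut behind it. Leave the whistle hanging freely from the bar by the hook, and do not disturb the jar, wristband or shuttle tube. How far the eye sticks out of the post is different each time and is not measured, so find the bar by feel.

Things in the scene. Friction and masses are not known exactly. Their poses are not given: they have to be found in the camera images.
- whistle: Loose orange whistle, 52 (x) by 20 by 18 mm high, with an aluminium snap hook fixed upright on it; 90 to 140 g. Origin: centre of the whistle's underside, z up, x the gate side. Hook: loop of 7 mm bar in the plane y=0; bottom bar at z=30; back bar at x=-20; arch, top at z=88.5; nose at x=10 coming down to z=62.5. Below the nose (z 33.5 to 62.5) the gate closes the opening.
- grip_tab (a point): Centre of the blue flat plastic grip tab behind the hook's back bar: 26 mm long in the hook's x, 10 mm thick in y (grip it across this), 34 mm high; it lies at x=-35, y=0, z=71 in the whistle's frame, axes as the whistle's. Room for fingers on both sides; its top is 17 mm above this point.
- crook (a point): Underside of the hook's arched top, at x=-5, y=0, z=81.5 mm in the whistle's frame, axes as the whistle's; the eye's bar ends up here. With the bar pressed in at gate_mid's height, lowering the hook about 26 mm brings the bar up past the gate's end to here, and the gate springs shut beneath it.
- gate_mid (a point): Best place to press on the bar: on the centre line of the gate, 22 mm above its hinge; gate closed, at x=9, y=0, z=52 mm in the whistle's frame (moves with the gate). In that frame and at this height the bar's centre is at x=14.5 at first touch, is past the nose from x=3.5, and meets the gate's hard stop near x=-2; about x=1 is right for lowering.
- gate (a joint): Angle (rad) of the sprung gate, a 5 mm round bar 33 mm high hinged at its foot (x=9, z=30 mm in the whistle's frame): 0 shut, growing as it swings inward (to -x) to a hard stop at 0.68; never outward. The bar is past the nose from about 0.48; 0.56 is right for lowering. Spring 0.05 N m shut to 0.13 fully open: about 2.5 to 6 N at gate_mid.
- post: Fixed post: a wooden head 40 (x) by 60 (y) mm from 122 to 148 mm height, on a 26 mm square stem, on an 80 mm square steel foot 8 mm thick. Origin: on the work surface under the head's centre; the head's front (-x) face carries the eye and looks roughly to the robot.
- eye_root (a point): Centre of the post's front (-x) face at eye height, 135 mm above the work surface; axes as the post's. The eye sticks out level to -x: a U of 6 mm round steel bar, legs 46 mm apart; its cross bar (along y, at this height) is what to clip onto. The cross bar's centre lies 40 to 84 mm out from here: locked, but not measured.
- rest: Fixed dark wooden rest, an open tray 64 by 32 by 14 mm high with 4 mm walls and floor; the whistle stands in it, its x along the rest's x. Origin: centre of its underside.
- jar: Loose glass jar with bamboo lid, 70 mm across, 94 mm high; bystander. Origin: centre of its underside.
- wristband: Loose hard green wristband lying flat, 68 mm across, 12 mm high; bystander. Origin: centre of its underside.
- shuttle_tube: Loose black shuttle tube lying along its y, 66 mm across (69 at the cap), 372 mm long; bystander. Origin: under its middle.
Mind the look-alikes: they are no part of the job. What is meant by the whistle is not red or turquoise, and is the smaller of those in its own colour.

How it is judged (in metres and radians):
On the way, in this order (a step that is already met when the one before it is completed fails the run):
1. the whistle is lifted clear of its rest with the gate still shut (height (world z) of whistle above 0.03 m and contact force between whistle and rest below 0.05 N and value of joint gate below 0.1 rad), for 0.1 s.
2. the gate is pressed open against the eye (value of joint gate above 0.3 rad and contact force between whistle and post above 1 N), for 0.05 s.
At the end, for the whole second after the job is handed in: The whistle hangs still and released from the eye's bar: bar under the hook's arch (crook 5 mm below to 10 mm above eye height, within 24 mm of its middle, 25 to 99 mm out from the post), gate shut (under 0.08 rad), within 0.5 rad of upright, its weight on the eye (value of joint gate below 0.08 rad and z of crook in the frame of eye_root between -0.005 and 0.01 m and y of crook in the frame of eye_root between -0.024 and 0.024 m and x of crook in the frame of eye_root between -0.099 and -0.025 m and angle between whistle's own z axis and vertical below 0.5 rad and contact force between whistle and post above 0.3 N and linear speed of whistle below 0.04 m/s and angular speed of whistle below 0.6 rad/s); the robot touches nothing.
It fails at once if the hook is pressed against the post or eye with more than 12 N (contact force between whistle and post above 12 N).
It fails at once if the gripper or arm pushes the post or eye with more than 12 N (contact force between the arm and post above 12 N).
It fails at once if the jar, wristband or shuttle tube is moved more than 20 mm (distance of any of jar, wristband, shuttle_tube from where it was at the start of the episode above 0.02 m).
It also fails if it takes over 51 s, if anything falls off the work surface, if the arm or the gripper's body presses on something with over 40 N, if the wrist force passes 120 N, or if a joint passes its speed limit or range.

ROBOT

A 6-joint arm with a two-finger parallel gripper is mounted at the origin on the work surface. World frame = base frame: x ahead of the robot, y to its left, z up, the work surface at z = 0. Lengths are in mm, angles in rad, forces in N, time in s.
With the tool pointing down it reaches from about 350 to 975 mm from the base axis. Payload 7.1 kg.
Tool frame: the origin (TCP) lies at the very end of the fingers, on their centre line; the grasp point (between the pads) lies 19 mm behind it; z points along the fingers, y is the line along which they close (so a half turn about z gives the same grasp; the last joint's range is limited). The gripper opens to 88 mm and grips with 3 to 60 N. Pads are 20 mm wide; open, the fingers measure 115 mm over their backs; the gripper's body (75 mm by 178 mm) begins 61 mm behind the grasp point.
Start: joints at [-1.238, 0.423, 1.63, -0, 1.089, -0.019], TCP at [215.384, -586.698, 222.675] pointing down, gripper open.
Joint ranges: [-3, 3], [-0.9, 2.11], [0.09, 2.58], [-1.31, 4.45], [0.11, 2.69], [-2.54, 2.54]. Speed limits (rad/s): [2.39, 2.39, 3.01, 3.14, 3.14, 3.14].

INTERFACE

Orientations are given as a rotation vector (axis times angle).
In Python, from workcell import sensors, imaging, close_job gives the robot as it stands. The module is installed in compiled form; this text tells all that it offers.
- The arm moves only by the tool servo_tool, never from a script. Its argument "steps" is a list of rows, each a list of 3 entries, a list of its own where there are three numbers: the shift along the world's x, y, z in m, then the turn, a rotation vector about the world's x, y, z in degrees, then the opening, from -1 (shut) to 1 (fully open). A call has exactly 8 rows; each row shifts and turns the commanded pose from where the row before left it; what a row does not reach is not made up. A row lasts 1/12 s, in which the tool goes at most 41.7 mm and 7.16 degrees, less where a joint would pass 70% of its speed; a pose out of reach is approached as far as the arm can. A call is refused whole if a number of a shift passes 0.0417 or a number of a turn 7.16, either way. A call with a gripper value outside its range is refused whole. The fingers move at their own pace and stop on an object; the grip force is fixed at half the most. Time passes only in rows, so rows that do not move let the fingers close, or fill a call up. It gives the time, the measured TCP pose, the force, the opening and the grip force at its end, in the units of the state.
- sensors.get_obs(): the state, without advancing time (a new reading comes with each control period).
- imaging.get_image(name): name is "scene" or "top" or "wrist"; returns a dict with "color" (384x512x3 uint8, blue, green, red), "range_z" (384x512 float32, mm along the optical axis (not along the pixel's ray), 0 where there is no reading), "vertical_fov" (degrees; the focal length in pixels is half the picture's height over the tangent of half this angle, whatever the lens; pixels are square), "cx", "cy" (the principal point, pixels), "k1" (the pictures are not rectified: a ray, as slopes to the right and down, at radius r is drawn at 1 + k1 r^2 times it, then the intrinsics apply), "rvec" (rotation vector, rad) and "tvec" (3), from world to camera coordinates, as OpenCV has them; the wrist camera has in their place "tool_from_camera" (4x4, takes a point from camera to tool coordinates, whose origin is the TCP and whose axes are the flange's). Camera axes: x right, y down, z forward; pixel columns grow to the right and rows downward; lengths in mm; the calibration is good to about 2 mm. A picture is of the moment at which its call begins: read the wrist's pose just before it.
- close_job(): hands the job in; it is judged then, once.
The state is a dict: "t": time; "qpos": joint angles; "qvel": joint speeds; "joint_torque": joint torques, N m; "ee_pos": TCP position; "orientation": TCP orientation; "ft_force": force on the tool from outside, world axes, zero at the start; "moment": the same for the moment, N m; "width": finger opening in mm; "grasp_force": force on a finger pad.
Only numpy, scipy, OpenCV 4.12 (cv2) and the standard library are available. Lean on these libraries where they do the work, as an engineer would, in place of code of your own. Each camera call takes 0.05 s, during which the arm holds its last target. There are 200 camera calls.

## Working session

There is one attempt and no reset: what is moved stays moved. The work goes in short steps, Python scripts to look and compute and a tool call to move; the robot and the scene stay as the last step left them, time stands still between calls to the robot, and variables do not carry over. Pictures are saved under pics/ and viewed, at most 10 in all, crops included, and the job is handed in when it is done.

Besides the shell and the picture viewer there is one more tool, called after ">>>" by a JSON object that holds its "fn" and its "kwargs", one argument or row to a line. servo_tool: Moves the arm, as the interface text tells. Its arguments: {"type":"object","properties":{"steps":{"type":"array"}},"required":["steps"]}

```bash
mkdir -p pics; cat > h.py <<'E'
import numpy as np, cv2
from workcell import sensors, imaging
def cap(name):
    o=sensors.get_obs(); im=imaging.get_image(name); np.save  # noqa
    import pickle; pickle.dump((o,im),open(f'{name}.pkl','wb')); return o,im
def load(name):
    import pickle; return pickle.load(open(f'{name}.pkl','rb'))
def K(im):
    h=im['color'].shape[0]; f=h/2/np.tan(np.radians(im['vertical_fov'])/2)
    return f,im['cx'],im['cy'],im['k1']
def world(o,im,px,z=None,plane_z=None):
    """px Nx2 (u,v) -> world points; depth from range_z, or intersect plane_z"""
    px=np.atleast_2d(px).astype(float); f,cx,cy,k=K(im)
    d=(px-[cx,cy])/f; s=d.copy()
    for _ in range(20): s=d/(1+k*(s**2).sum(1,keepdims=True))
    ray=np.c_[s,np.ones(len(s))]
    if 'tool_from_camera' in im:
        T=np.array(im['tool_from_camera']); R=cv2.Rodrigues(np.array(o['orientation'],float))[0]
        M=R@T[:3,:3]; c=R@T[:3,3]+np.array(o['ee_pos'])
    else:
        Rw=cv2.Rodrigues(np.array(im['rvec'],float))[0]; M=Rw.T; c=-Rw.T@np.array(im['tvec'],float).ravel()
    w=ray@M.T
    if plane_z is not None: return c+w*((plane_z-c[2])/w[:,2])[:,None]
    if z is None: z=im['range_z'][px[:,1].astype(int),px[:,0].astype(int)]
    return c+w*np.reshape(z,(-1,1))
E
python3 - <<'E'
from h import *
o,s=cap('scene'); o,t=cap('top')
print({k:np.round(v,3) for k,v in o.items()})
for n,i in(('scene',s),('top',t)):
    print(n,{k:np.round(v,3) for k,v in i.items() if k not in('color','range_z')})
cv2.imwrite('pics/a.png',cv2.resize(s['color'],(800,600)));cv2.imwrite('pics/b.png',cv2.resize(t['color'],(800,600)))
E
```

```text
{'t': np.float64(0.05), 'qpos': array([-1.238,  0.424,  1.631, -0.   ,  1.089, -0.019]), 'qvel': array([ 0.   , -0.001, -0.002, -0.002, -0.   ,  0.001]), 'joint_torque': array([ 0.0000e+00, -5.4609e+01, -2.7461e+01,  6.5000e-02,  1.9000e-02,
       -0.0000e+00]), 'ee_pos': array([ 215.195, -586.212,  221.922]), 'orientation': array([-3.092, -0.549,  0.   ]), 'ft_force': array([-0.365, -0.788, -0.149]), 'moment': array([ 0.025, -0.019, -0.033]), 'grasp_force': np.float64(0.0), 'width': np.float64(87.927)}
scene {'vertical_fov': np.float64(42.447), 'cx': np.float64(250.003), 'cy': np.float64(190.004), 'k1': np.float64(-0.007), 'rvec': array([ 2.174,  0.88 , -0.382]), 'tvec': array([-480.232, -151.57 , 1367.751])}
top {'vertical_fov': np.float64(52.691), 'cx': np.float64(255.622), 'cy': np.float64(190.473), 'k1': np.float64(-0.118), 'rvec': array([ 2.15 , -2.178,  0.092]), 'tvec': array([ 114.65 ,  605.285, 1012.71 ])}
```

View pics/a.png

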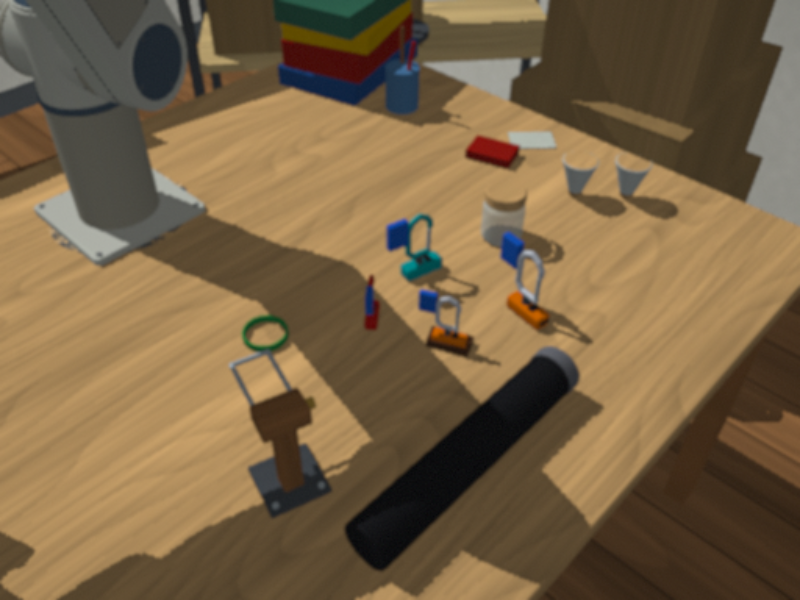

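View pics/b.png

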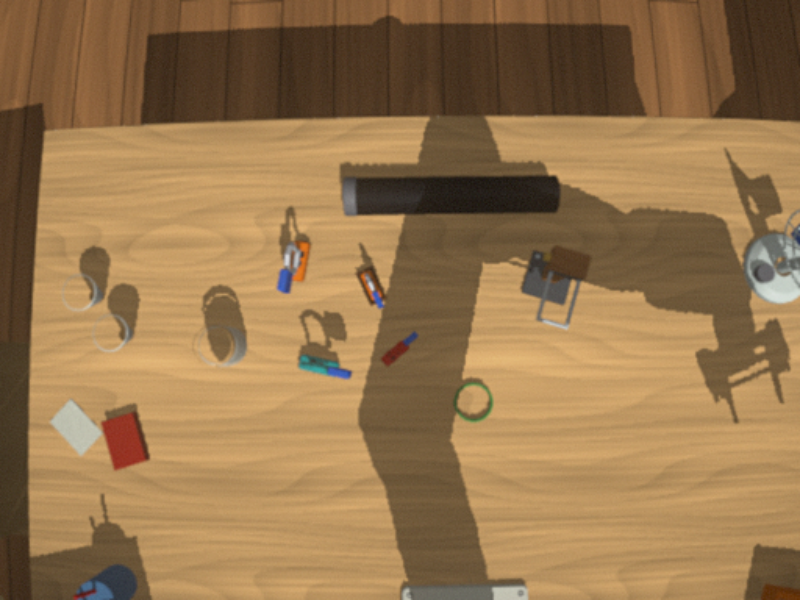

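Orange candidates are at scene (450,338), top (372,287), which is small and sits in the dark rest, and at scene (527,310), top (300,260), which is larger and has no rest. The red one is at top (400,350) and the turquoise one at top (325,367). I choose the small one in the rest. The post head is at top (570,262), with the eye's bar at (553,324).

```bash
python3 - <<'E'
from h import *
o,t=load('top'); _,s=load('scene')
def seg(im,box,lo,hi):
    hsv=cv2.cvtColor(im['color'],cv2.COLOR_BGR2HSV); m=cv2.inRange(hsv,lo,hi); u0,v0,u1,v1=[int(b*.64) for b in box]
    k=np.zeros_like(m);k[v0:v1,u0:u1]=m[v0:v1,u0:u1]; v,u=np.nonzero(k); return np.c_[u,v]
def rep(n,im,px):
    w=world(o,im,px); print(n,len(px),'mean',w.mean(0).round(1),'med',np.median(w,0).round(1),'min',w.min(0).round(),'max',w.max(0).round())
    return w
OR=((5,150,80),(17,255,255)); BL=((105,120,50),(130,255,255))
for n,im,bo,bb in(('top',t,(350,255,392,312),(350,255,392,315)),('scene',s,(420,320,480,360),(412,285,441,318))):
    rep(n+' orange',im,seg(im,bo,*OR)); rep(n+' blue',im,seg(im,bb,*BL))
print('big',rep('bigorange',t,seg(t,(270,230,320,300),*OR)).mean(0))
# post head by depth in top
v,u=np.mgrid[int(220*.64):int(340*.64),int(500*.64):int(610*.64)]
px=np.c_[u.ravel(),v.ravel()]; w=world(o,t,px); 
hd=w[(w[:,2]>138)&(w[:,2]<160)]; print('head',len(hd),hd.mean(0).round(1),cv2.minAreaRect(hd[:,:2].astype(np.float32)))
ey=w[(w[:,2]>118)&(w[:,2]<=140)]; print('eye',len(ey)); print(ey.round()[:60:2].tolist())
ft=w[(w[:,2]>3)&(w[:,2]<14)];print('foot',cv2.minAreaRect(ft[:,:2].astype(np.float32)))
cv2.imwrite('pics/c.png',np.hstack([cv2.resize(t['color'][150:215,205:270],(400,400),interpolation=2),cv2.resize(t['color'][150:215,320:385],(400,400),interpolation=2)]))
E
```

```text
top orange 100 mean [632.3 158.5  14.9] med [631.7 160.1  18.4] min [606. 136.  -0.] max [659. 178.  25.]
top blue 27 mean [599.  142.2  91. ] med [599.7 143.1  91.4] min [588. 136.  84.] max [610. 148.  95.]
scene orange 183 mean [635.  151.9  22.9] med [633.7 153.3  20. ] min [ 596. -467.   -1.] max [1114.  193.  815.]
scene blue 121 mean [612.  130.4  94.3] med [604.1 140.   83.4] min [ 592. -467.   65.] max [1114.  152.  815.]
bigorange 153 mean [676.4 276.7  27.1] med [677.3 277.4  22.3] min [504.  93.  -3.] max [ 712.  295. 1069.]
big [676.41614976 276.67075035  27.14187153]
head 520 [ 639.9 -154.1  146. ] ((612.32958984375, -140.55633544921875), (71.19007873535156, 121.76692199707031), 70.69609832763672)
eye 237
[[674.0, -135.0, 130.0], [669.0, -133.0, 128.0], [666.0, -122.0, 134.0], [663.0, -120.0, 139.0], [663.0, -130.0, 139.0], [660.0, -120.0, 139.0], [659.0, -120.0, 130.0], [655.0, -120.0, 138.0], [654.0, -120.0, 131.0], [653.0, -123.0, 136.0], [651.0, -126.0, 135.0], [649.0, -127.0, 131.0], [643.0, -125.0, 139.0], [639.0, -124.0, 130.0], [636.0, -126.0, 133.0], [636.0, -130.0, 138.0], [633.0, -130.0, 137.0], [633.0, -134.0, 138.0], [631.0, -130.0, 137.0], [631.0, -142.0, 137.0], [629.0, -125.0, 136.0], [628.0, -129.0, 140.0], [629.0, -148.0, 132.0], [628.0, -152.0, 138.0], [626.0, -127.0, 138.0], [627.0, -154.0, 127.0], [626.0, -158.0, 130.0], [625.0, -161.0, 139.0], [623.0, -127.0, 138.0], [624.0, -165.0, 131.0]]
foot ((641.4786987304688, -169.4254150390625), (195.57176208496094, 214.72181701660156), 88.42985534667969)
```

View pics/c.png

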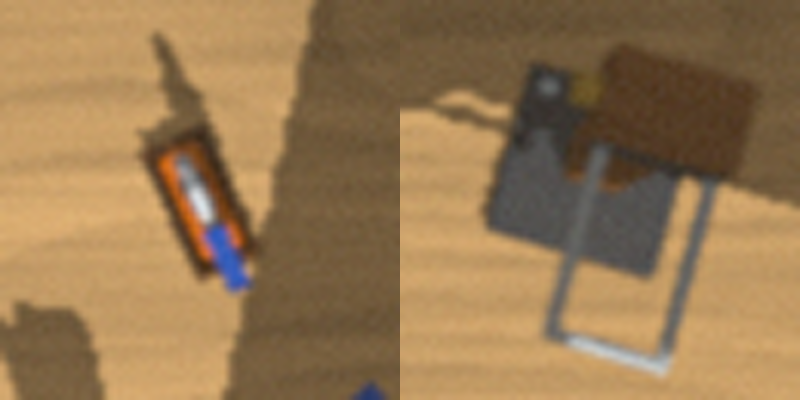

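Left crop: the target is orange in the dark rest, with its tab pointing down-right at (235,285) and its gate side up-left. Right crop: the head's top corners are about (622,45), (757,90) and (735,178), and the eye bar runs from (550,335) to (662,368).

```bash
python3 - <<'E'
from h import *
o,t=load('top'); _,s=load('scene')
def c(p,off,z): return world(o,t,np.array(p)*65/400+off,plane_z=z)
L=[205,150];R=[320,150]
h=c([(622,45),(757,90),(735,178),(600,135)],R,148);print('head',h.round(1).tolist(),'ctr',h.mean(0).round(1))
e=c([(550,335),(662,368)],R,135);print('eye',e.round(1).tolist(),'ctr',e.mean(0).round(1))
f=c([(533,65),(490,225),(650,275)],R,8);print('foot',f.round(1).tolist(),'ctr',(f[0]+f[2]).round(1)/2)
r=c([(145,150),(205,127),(255,255),(205,278)],L,14);print('rest',r.round(1).tolist(),r.mean(0).round(1))
b=c([(218,228),(240,288)],L,88);print('tab ends',b.round(1).tolist(),b.mean(0).round(1))
d=r.mean(0)-b.mean(0);print('yaw',np.degrees(np.arctan2(d[1],d[0])))
for a,bb in((e[1],e[0]),(h[1],h[0]),(h[2],h[3])):
  d=bb-a;print('bar yaw',np.degrees(np.arctan2(-d[0],d[1])),np.linalg.norm(d))
E
```

```text
head [[671.3, -301.0, 148.0], [652.7, -356.3, 148.0], [617.4, -344.7, 148.0], [635.1, -289.7, 148.0]] ctr [ 644.1 -322.9  148. ]
eye [[557.0, -270.1, 135.0], [543.0, -315.8, 135.0]] ctr [ 550.  -292.9  135. ]
foot [[687.7, -318.1, 8.0], [614.5, -293.9, 8.0], [590.7, -368.0, 8.0]] ctr [ 639.2  -343.05    8.  ]
rest [[653.8, 181.0, 14.0], [663.8, 154.1, 14.0], [606.0, 132.3, 14.0], [596.1, 154.6, 14.0]] [630.  155.5  14. ]
tab ends [[610.3, 144.8, 88.0], [585.3, 135.9, 88.0]] [597.8 140.3  88. ]
yaw 25.271464104098413
bar yaw -16.969075573320268 47.79703057996147
bar yaw -18.50456214808373 58.31253783065861
bar yaw -17.877671154192562 57.80046374615388
```

```bash
python3 - <<'E'
from h import *
o,t=load('top'); _,s=load('scene')
for im in(t,s):
    R=cv2.Rodrigues(im['rvec'])[0];print('cam',(-R.T@im['tvec'].ravel()).round(1))
q=lambda p,im,z:world(o,im,np.array(p,float)*.64,plane_z=z)
print('scene head top', q([(250,405),(300,390),(310,412),(260,440)],s,148).round(0).tolist())
print('scene eye', q([(232,366),(268,352)],s,135).round(1).tolist())
print('foot', q([(250,464),(318,447),(329,490),(272,514)],s,8).round(0).tolist())
# depth
for p in [(570,262),(575,255),(540,285),(555,324),(700,400)]:
    a=np.array(p)*.64; print('top depth',p,world(o,t,a).round(1), t['range_z'][int(a[1]),int(a[0])])
for p in [(280,405),(285,470),(300,500),(400,180),(150,400)]: print('scene depth',p,world(o,s,np.array(p)*.64).round(1))
E
```

```text
cam [ 503.7   93.3 1068.9]
cam [1114.3 -466.6  815.5]
scene head top [[623.0, -179.0, 148.0], [646.0, -126.0, 148.0], [678.0, -139.0, 148.0], [668.0, -201.0, 148.0]]
scene eye [[550.9, -150.7, 135.0], [563.8, -106.5, 135.0]]
foot [[594.0, -178.0, 8.0], [636.0, -101.0, 8.0], [693.0, -134.0, 8.0], [669.0, -204.0, 8.0]]
top depth (570, 262) [[ 646.6 -158.6  149.6]] 925.53955
top depth (575, 255) [[ 657.6 -167.2  148.6]] 927.59314
top depth (540, 285) [[ 628.2 -142.1    6.5]] 1066.3773
top depth (555, 324) [[ 551.9 -134.7  136.6]] 929.51605
top depth (700, 400) [[ 4.180e+02 -4.295e+02 -3.000e-01]] 1048.6674
scene depth (280, 405) [[ 645.7 -154.9  146.8]]
scene depth (285, 470) [[ 660.3 -170.9   54.5]]
scene depth (300, 500) [[ 680.5 -169.7   12.2]]
scene depth (400, 180) [[290.7 415.5   2. ]]
scene depth (150, 400) [[ 410.2 -204.5    1.4]]
```

```bash
python3 - <<'E'
from h import *
o,t=load('top')
def c(p,z): return world(o,t,(np.array(p)-[400,0])*65/400+[320,150],plane_z=z)
h=c([(622,45),(757,90),(735,178),(600,135)],148);print('head',h.round(1).tolist(),'ctr',h.mean(0).round(1))
e=c([(550,335),(662,368)],135);print('eye',e.round(1).tolist(),'ctr',e.mean(0).round(1))
f=c([(533,65),(490,225),(650,275)],8);print('foot',f.round(1).tolist(),'ctr',(f[0]+f[2]).round(1)/2)
for a,bb in((e[1],e[0]),(h[1],h[0]),(h[2],h[3]),(f[2],f[1])):
  d=bb-a;print('bar yaw',np.degrees(np.arctan2(-d[0],d[1])),np.linalg.norm(d))
E
```

```text
head [[672.4, -138.7, 148.0], [654.0, -191.9, 148.0], [619.2, -181.4, 148.0], [636.8, -128.5, 148.0]] ctr [ 645.6 -160.1  148. ]
eye [[559.5, -108.8, 135.0], [545.8, -152.9, 135.0]] ctr [ 552.7 -130.9  135. ]
foot [[689.3, -132.9, 8.0], [616.9, -110.8, 8.0], [593.4, -182.5, 8.0]] ctr [ 641.35 -157.7     8.  ]
bar yaw -17.221171097700992 46.210448104088606
bar yaw -19.12603314656807 56.28106330278797
bar yaw -18.381878606112668 55.79803727388144
bar yaw -18.14838399375651 75.4409327336276
```

>>> {"fn": "servo_tool", "kwargs": {
  "steps": [
    [[0.016,0.0303,0],[0,0,0.25],1],
    [[0.016,0.0303,0],[0,0,0.25],1],
    [[0.016,0.0303,0],[0,0,0.25],1],
    [[0.016,0.0303,0],[0,0,0.25],1],
    [[0.016,0.0303,0],[0,0,0.25],1],
    [[0.016,0.0303,0],[0,0,0.25],1],
    [[0.016,0.0303,0],[0,0,0.25],1],
    [[0.016,0.0303,0],[0,0,0.25],1]
  ]
}}

```text
t: 0.77
ee_pos: [343.6, -342.6, 222.5]
orientation: [-3.083, -0.603, 0.0]
ft_force: [0.1, -0.7, -1.0]
width: 87.9
grasp_force: 0.0
```

>>> {"fn": "servo_tool", "kwargs": {
  "steps": [
    [[0.016,0.0303,0],[0,0,0.25],1],
    [[0.016,0.0303,0],[0,0,0.25],1],
    [[0.016,0.0303,0],[0,0,0.25],1],
    [[0.016,0.0303,0],[0,0,0.25],1],
    [[0.016,0.0303,0],[0,0,0.25],1],
    [[0.016,0.0303,0],[0,0,0.25],1],
    [[0.016,0.0303,0],[0,0,0.25],1],
    [[0.016,0.0303,0],[0,0,0.25],1]
  ]
}}

```text
t: 1.43
ee_pos: [471.7, -100.2, 222.6]
orientation: [-3.072, -0.658, 0.0]
ft_force: [0.4, -0.2, 0.3]
width: 87.5
grasp_force: 0.0
```

>>> {"fn": "servo_tool", "kwargs": {
  "steps": [
    [[0.016,0.0303,0],[0,0,0.25],1],
    [[0.016,0.0303,0],[0,0,0.25],1],
    [[0.016,0.0303,0],[0,0,0.25],1],
    [[0.016,0.0303,0],[0,0,0.25],1],
    [[0.016,0.0303,0],[0,0,0.25],1],
    [[0.016,0.0303,0],[0,0,0.25],1],
    [[0.016,0.0303,0],[0,0,0.25],1],
    [[0,0,0],[0,0,0.25],1]
  ]
}}

```text
t: 2.1
ee_pos: [585.7, 114.8, 222.5]
orientation: [-3.058, -0.716, -0.004]
ft_force: [-0.7, -0.2, 0.3]
width: 87.7
grasp_force: 0.0
```

```bash
python3 - <<'E'
from h import *
o,w=cap('wrist'); print({k:np.round(v,3) for k,v in w.items() if k not in('color','range_z')}, o['ee_pos'],o['orientation'])
cv2.imwrite('pics/d.png',cv2.resize(w['color'],(800,600)))
E
```

```text
{'vertical_fov': np.float64(69.083), 'cx': np.float64(258.109), 'cy': np.float64(191.386), 'k1': np.float64(-0.001), 'tool_from_camera': array([[ 0.00000e+00, -9.56000e-01, -2.94000e-01,  8.03100e+01],
       [ 1.00000e+00,  0.00000e+00,  1.00000e-03,  7.31000e-01],
       [-1.00000e-03, -2.94000e-01,  9.56000e-01, -1.62161e+02],
       [ 0.00000e+00,  0.00000e+00,  0.00000e+00,  1.00000e+00]])} [585.70426903 114.79364663 222.53276278] [-3.05774826 -0.71612695 -0.003561  ]
```

View pics/d.png

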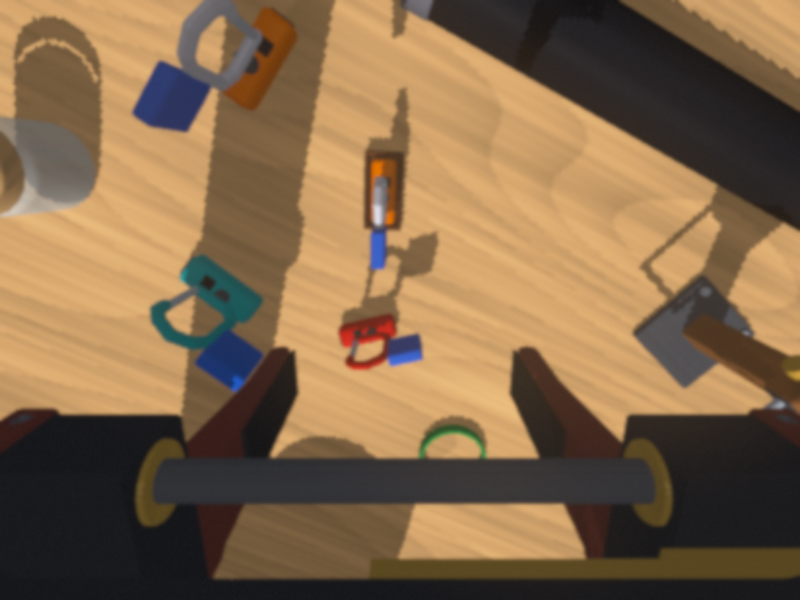

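The wrist view shows the target in its rest at (384,190) with the blue tab at (378,250), nearly aligned with the tool. The red look-alike is at (375,340), and the large orange one is at (250,60).

```bash
python3 - <<'E'
from h import *
o,w=load('wrist')
q=lambda p,z:world(o,w,np.array(p,float)*.64,plane_z=z)
r=q([(366,152),(403,152),(400,228),(365,228)],14); print('rest',r.round(1).tolist(),r.mean(0).round(1))
x=(r[0]+r[1]-r[2]-r[3]);print('yaw rest',np.degrees(np.arctan2(x[1],x[0])))
hsv=cv2.cvtColor(w['color'],cv2.COLOR_BGR2HSV); m=cv2.inRange(hsv,(105,120,50),(130,255,255)); m[:140]=0;m[176:]=0;m[:,:230]=0;m[:,255:]=0
v,u=np.nonzero(m); P=world(o,w,np.c_[u,v]); P=P[(P[:,2]>50)&(P[:,2]<100)]
print(len(P),np.median(P,0),P.min(0),P.max(0)); T=P[P[:,2]>85]; print(len(T),T.mean(0), cv2.minAreaRect(T[:,:2].astype(np.float32)))
m2=cv2.inRange(hsv,(5,150,80),(17,255,255)); m2[:90]=0;m2[150:]=0;m2[:,:225]=0;m2[:,265:]=0
v,u=np.nonzero(m2); Q=world(o,w,np.c_[u,v]);Q=Q[(Q[:,2]>10)&(Q[:,2]<30)];print('orange',len(Q),Q.mean(0),cv2.minAreaRect(Q[:,:2].astype(np.float32)))
a=r.mean(0)-T.mean(0);print('yaw rest-tab',np.degrees(np.arctan2(a[1],a[0])))
a=Q.mean(0)-T.mean(0);print('yaw orange-tab',np.degrees(np.arctan2(a[1],a[0])),np.hypot(a[0],a[1]))
R=cv2.Rodrigues(o['orientation'])[0];print('toolx yaw',np.degrees(np.arctan2(R[1,0],R[0,0])))
# eye bar by scene depth & fresh top
E
```

```text
rest [[654.1, 181.4, 14.0], [667.3, 154.6, 14.0], [611.5, 129.8, 14.0], [598.3, 156.3, 14.0]] [632.8 155.5  14. ]
yaw rest 24.07716894316187
179 [601.77819142 141.52091585  92.13096438] [589.15051002 133.99306173  90.14434233] [613.41614191 148.96695425  93.44209186]
179 [601.74154229 141.51532221  92.08089197] ((601.3428955078125, 141.26715087890625), (24.51312828063965, 7.630254745483398), 24.890029907226562)
orange 383 [639.70360072 156.85986182  20.34756702] ((632.7413940429688, 157.07586669921875), (58.56718826293945, 23.950841903686523), 27.882051467895508)
yaw rest-tab 24.25732272673804
yaw orange-tab 22.00891634209093 40.94597387153025
toolx yaw 26.362254302371326
```

>>> {"fn": "servo_tool", "kwargs": {
  "steps": [
    [[0.008,0.0133,-0.02],[0,0,-0.95],1],
    [[0.008,0.0133,-0.02],[0,0,-0.95],1],
    [[0,0,-0.0265],[0,0,0],1],
    [[0,0,-0.0265],[0,0,0],1],
    [[0,0,-0.0265],[0,0,0],1],
    [[0,0,-0.0265],[0,0,0],1],
    [[0,0,-0.0205],[0,0,0],1],
    [[0,0,0],[0,0,0],1]
  ]
}}

```text
t: 2.82
ee_pos: [595.6, 134.9, 51.9]
orientation: [3.072, 0.659, -0.013]
ft_force: [-0.6, 0.2, -0.5]
width: 88.2
grasp_force: 0.0
```

>>> {"fn": "servo_tool", "kwargs": {
  "steps": [
    [[0,0,0],[0,0,0],0],
    [[0,0,0],[0,0,0],-0.5],
    [[0,0,0],[0,0,0],-1],
    [[0,0,0],[0,0,0],-1],
    [[0,0,0],[0,0,0],-1],
    [[0,0,0],[0,0,0],-1],
    [[0,0,0],[0,0,0],-1],
    [[0,0,0],[0,0,0],-1]
  ]
}}

```text
t: 3.48
ee_pos: [599.5, 136.9, 56.4]
orientation: [-3.071, -0.66, -0.001]
ft_force: [-0.2, -0.3, -0.0]
width: 38.0
grasp_force: 0.0
```

>>> {"fn": "servo_tool", "kwargs": {
  "steps": [
    [[0.002,0.0045,0],[0,0,0],-1],
    [[0,0,0],[0,0,0],-1],
    [[0,0,0],[0,0,0],-1],
    [[0,0,0],[0,0,0],-1],
    [[0,0,0],[0,0,0],-1],
    [[0,0,0],[0,0,0],-1],
    [[0,0,0],[0,0,0],-1],
    [[0,0,0],[0,0,0],-1]
  ]
}}

```text
t: 4.15
ee_pos: [601.2, 141.2, 56.0]
orientation: [3.071, 0.66, -0.001]
ft_force: [-1.3, 0.1, -1.9]
width: 9.8
grasp_force: 30.0
```

>>> {"fn": "servo_tool", "kwargs": {
  "steps": [
    [[0,0,0.006],[0,0,0],-1],
    [[0,0,0.012],[0,0,0],-1],
    [[0,0,0.015],[0,0,0],-1],
    [[0,0,0.018],[0,0,0],-1],
    [[0,0,0.018],[0,0,0],-1],
    [[0,0,0.018],[0,0,0],-1],
    [[0,0,0.015],[0,0,0],-1],
    [[0,0,0.008],[0,0,0],-1]
  ]
}}

```text
t: 4.82
ee_pos: [602.5, 141.6, 169.5]
orientation: [-3.071, -0.66, -0.006]
ft_force: [-0.0, -0.3, -0.6]
width: 9.7
grasp_force: 30.0
```

>>> {"fn": "servo_tool", "kwargs": {
  "steps": [
    [[-0.004,-0.008,0],[0,0,-1.4],-1],
    [[-0.0078,-0.0153,0],[0,0,-2.64],-1],
    [[-0.0078,-0.0153,0],[0,0,-2.64],-1],
    [[-0.0078,-0.0153,0],[0,0,-2.64],-1],
    [[-0.0078,-0.0153,0],[0,0,-2.64],-1],
    [[-0.0078,-0.0153,0],[0,0,-2.64],-1],
    [[-0.0078,-0.0153,0],[0,0,-2.64],-1],
    [[-0.0078,-0.0153,0],[0,0,-2.64],-1]
  ]
}}

```text
t: 5.48
ee_pos: [541.1, 24.1, 165.6]
orientation: [3.14, 0.111, -0.002]
ft_force: [-1.0, 0.3, -0.6]
width: 9.9
grasp_force: 30.0
```

>>> {"fn": "servo_tool", "kwargs": {
  "steps": [
    [[-0.0084,-0.0163,0],[0,0,-2.82],-1],
    [[-0.0084,-0.0163,0],[0,0,-2.82],-1],
    [[-0.0084,-0.0163,0],[0,0,-2.82],-1],
    [[-0.0084,-0.0163,-0.005],[0,0,-2.82],-1],
    [[-0.0084,-0.0163,-0.008],[0,0,-2.82],-1],
    [[-0.0084,-0.0163,-0.008],[0,0,-2.82],-1],
    [[-0.0084,-0.0163,-0.006],[0,0,-2.82],-1],
    [[-0.0078,-0.0151,-0.003],[0,0,-2.7],-1]
  ]
}}

```text
t: 6.15
ee_pos: [473.7, -104.6, 135.0]
orientation: [-3.101, 0.503, 0.004]
ft_force: [0.4, -0.4, -1.5]
width: 9.8
grasp_force: 30.0
```

```bash
python3 - <<'E'
from h import *
o,s=cap('scene'); o,t=cap('top'); 
print({k:np.round(v,2) for k,v in o.items() if k in('ee_pos','orientation','ft_force','moment','width','grasp_force','t')})
R=cv2.Rodrigues(o['orientation'])[0];print('toolx yaw',np.degrees(np.arctan2(R[1,0],R[0,0])))
cv2.imwrite('pics/e.png',np.hstack([cv2.resize(s['color'][190:320,90:220],(400,400),interpolation=2),cv2.resize(t['color'][150:250,310:410],(400,400),interpolation=2)]))
E
```

```text
{'t': np.float64(6.2), 'ee_pos': array([ 472.26, -106.14,  134.65]), 'orientation': array([ 3.1 , -0.51, -0.01]), 'ft_force': array([-0.86, -2.54, -1.66]), 'moment': array([-0.01,  0.12,  0.02]), 'grasp_force': np.float64(30.0), 'width': np.float64(9.98)}
toolx yaw -18.604192215349823
```

View pics/e.png

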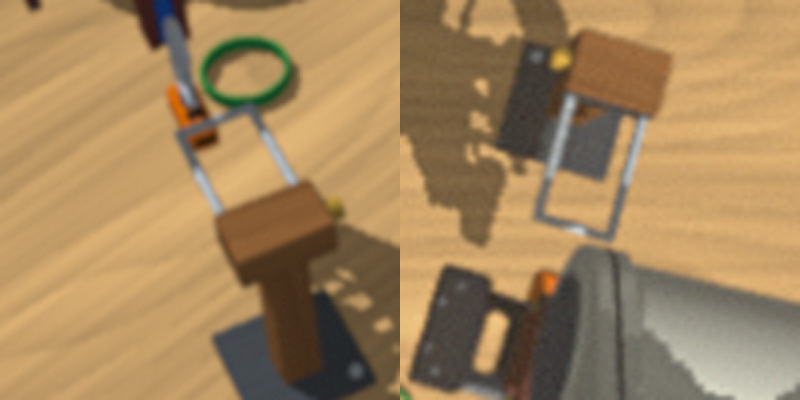

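The crop shows the whistle upright in the grip at scene crop (190,115), short of the eye bar running (182,135)–(252,105), and roughly centred on it. I'll approach in stages.

>>> {"fn": "servo_tool", "kwargs": {
  "steps": [
    [[0.0035,0.001,0],[0,0,0.3],-1],
    [[0.0037,-0.0012,0],[0,0,0],-1],
    [[0.0037,-0.0012,0],[0,0,0],-1],
    [[0.0037,-0.0012,0],[0,0,0],-1],
    [[0.0037,-0.0012,0],[0,0,0],-1],
    [[0.0037,-0.0012,0],[0,0,0],-1],
    [[0,0,0],[0,0,0],-1],
    [[0,0,0],[0,0,0],-1]
  ]
}}

```text
t: 6.92
ee_pos: [498.4, -107.9, 136.1]
orientation: [-3.104, 0.484, 0.0]
ft_force: [0.1, -0.7, -0.7]
width: 10.1
grasp_force: 30.0
```

>>> {"fn": "servo_tool", "kwargs": {
  "steps": [
    [[0,0,0],[0,0,0],-1],
    [[0,0,0],[0,0,0],-1],
    [[0,0,0],[0,0,0],-1],
    [[0,0,0],[0,0,0],-1],
    [[0,0,0],[0,0,0],-1],
    [[0,0,0],[0,0,0],-1],
    [[0,0,0],[0,0,0],-1],
    [[0,0,0],[0,0,0],-1]
  ]
}}

```text
t: 7.58
ee_pos: [498.2, -108.0, 136.2]
orientation: [-3.104, 0.485, -0.0]
ft_force: [0.6, -0.1, -1.0]
width: 9.7
grasp_force: 30.0
```

```bash
cat > st.py <<'E'
from h import *
F=[];M=[];P=[]
for i in range(6):
    imaging.get_image('wrist'); o=sensors.get_obs(); F.append(o['ft_force']);P.append(o['ee_pos']);M.append(o['moment'])
R=cv2.Rodrigues(o['orientation'])[0]; p=np.mean(P,0); a=np.radians(-18); x=np.array([np.cos(a),np.sin(a)]); y=np.array([-x[1],x[0]])
f=np.mean(F,0)
print('t',o['t'],'ee',p.round(2),'px',(p[:2]@x).round(2),'py',(p[:2]@y).round(2),'F',f.round(2),'sd',np.std(F,0).round(2),'Fpx',(f[:2]@x).round(2),'M',np.mean(M,0).round(3),'toolx yaw',np.degrees(np.arctan2(R[1,0],R[0,0])).round(2),'tilt',np.degrees(np.arccos(-R[2,2])).round(2))
E
python3 st.py
```

```text
t 7.8833 ee [ 498.18 -108.    136.18] px 507.17 py 51.23 F [ 0.16  0.14 -1.17] sd [0.35 0.46 0.98] Fpx 0.11 M [0.063 0.06  0.007] toolx yaw -17.77 tilt 0.0
```

>>> {"fn": "servo_tool", "kwargs": {
  "steps": [
    [[0.0017,-0.0013,0],[0,0,0],-1],
    [[0.0017,-0.0013,0],[0,0,0],-1],
    [[0.0017,-0.0013,0],[0,0,0],-1],
    [[0.0016,-0.0013,0],[0,0,0],-1],
    [[0,0,0],[0,0,0],-1],
    [[0,0,0],[0,0,0],-1],
    [[0,0,0],[0,0,0],-1],
    [[0,0,0],[0,0,0],-1]
  ]
}}

```text
t: 8.55
ee_pos: [504.7, -113.2, 136.1]
orientation: [-3.104, 0.485, 0.0]
ft_force: [1.3, -0.5, -2.3]
width: 9.9
grasp_force: 30.0
```

```bash
python3 st.py
```

```text
t 8.85 ee [ 504.82 -113.16  136.17] px 515.08 py 48.37 F [ 0.04  0.08 -0.93] sd [0.43 0.4  0.45] Fpx 0.02 M [ 0.064  0.015 -0.004] toolx yaw -17.76 tilt 0.0
```

No contact yet at px 515. I'll go on in 2 mm steps: (0.0019, -0.0006).

>>> {"fn": "servo_tool", "kwargs": {
  "steps": [
    [[0.001,-0.0003,0],[0,0,0],-1],
    [[0.0009,-0.0003,0],[0,0,0],-1],
    [[0,0,0],[0,0,0],-1],
    [[0,0,0],[0,0,0],-1],
    [[0,0,0],[0,0,0],-1],
    [[0,0,0],[0,0,0],-1],
    [[0,0,0],[0,0,0],-1],
    [[0,0,0],[0,0,0],-1]
  ]
}}

```text
t: 9.52
ee_pos: [506.7, -113.8, 136.2]
orientation: [-3.104, 0.485, 0.0]
ft_force: [0.7, 0.4, -1.5]
width: 10.3
grasp_force: 30.0
```

```bash
python3 st.py
```

```text
t 9.8167 ee [ 506.77 -113.8   136.17] px 517.13 py 48.37 F [-0.29 -0.06 -1.05] sd [0.68 0.47 0.71] Fpx -0.25 M [ 0.052  0.04  -0.006] toolx yaw -17.77 tilt 0.0
```

>>> {"fn": "servo_tool", "kwargs": {
  "steps": [
    [[0.001,-0.0003,0],[0,0,0],-1],
    [[0.0009,-0.0003,0],[0,0,0],-1],
    [[0,0,0],[0,0,0],-1],
    [[0,0,0],[0,0,0],-1],
    [[0,0,0],[0,0,0],-1],
    [[0,0,0],[0,0,0],-1],
    [[0,0,0],[0,0,0],-1],
    [[0,0,0],[0,0,0],-1]
  ]
}}

```text
t: 10.48
ee_pos: [508.6, -114.4, 136.2]
orientation: [3.104, -0.485, -0.0]
ft_force: [-0.9, 0.3, -0.1]
width: 9.6
grasp_force: 30.0
```

```bash
python3 st.py
```

```text
t 10.7833 ee [ 508.68 -114.39  136.18] px 519.13 py 48.4 F [ 0.14  0.34 -0.83] sd [0.39 0.26 0.51] Fpx 0.03 M [0.062 0.041 0.01 ] toolx yaw -17.77 tilt 0.0
```

>>> {"fn": "servo_tool", "kwargs": {
  "steps": [
    [[0.001,-0.0003,0],[0,0,0],-1],
    [[0.0009,-0.0003,0],[0,0,0],-1],
    [[0,0,0],[0,0,0],-1],
    [[0,0,0],[0,0,0],-1],
    [[0,0,0],[0,0,0],-1],
    [[0,0,0],[0,0,0],-1],
    [[0,0,0],[0,0,0],-1],
    [[0,0,0],[0,0,0],-1]
  ]
}}

```text
t: 11.45
ee_pos: [510.3, -114.9, 136.0]
orientation: [-3.104, 0.485, 0.001]
ft_force: [-2.6, 0.1, -0.6]
width: 9.7
grasp_force: 30.0
```

```bash
python3 st.py
```

```text
t 11.75 ee [ 510.42 -114.95  136.08] px 520.96 py 48.4 F [-2.64  0.69 -1.46] sd [0.55 0.65 0.77] Fpx -2.72 M [0.242 0.529 0.002] toolx yaw -17.77 tilt 0.01
```

>>> {"fn": "servo_tool", "kwargs": {
  "steps": [
    [[0.001,-0.0003,0],[0,0,0],-1],
    [[0.0009,-0.0003,0],[0,0,0],-1],
    [[0,0,0],[0,0,0],-1],
    [[0,0,0],[0,0,0],-1],
    [[0,0,0],[0,0,0],-1],
    [[0,0,0],[0,0,0],-1],
    [[0,0,0],[0,0,0],-1],
    [[0,0,0],[0,0,0],-1]
  ]
}}

```text
t: 12.42
ee_pos: [512.4, -115.6, 136.1]
orientation: [-3.104, 0.485, 0.0]
ft_force: [-3.1, 0.6, -2.6]
width: 9.8
grasp_force: 30.0
```

```bash
python3 st.py
```

```text
t 12.7167 ee [ 512.39 -115.58  136.12] px 523.03 py 48.41 F [-3.22  1.16 -2.13] sd [0.49 0.38 0.59] Fpx -3.42 M [0.253 0.649 0.008] toolx yaw -17.76 tilt 0.01
```

Touch came at px ≈ 520, force about 2.5–3 N. The goal is about px 533, with the hard stop near 536.

>>> {"fn": "servo_tool", "kwargs": {
  "steps": [
    [[0.001,-0.0003,0],[0,0,0],-1],
    [[0.0009,-0.0003,0],[0,0,0],-1],
    [[0.001,-0.0003,0],[0,0,0],-1],
    [[0.0009,-0.0003,0],[0,0,0],-1],
    [[0,0,0],[0,0,0],-1],
    [[0,0,0],[0,0,0],-1],
    [[0,0,0],[0,0,0],-1],
    [[0,0,0],[0,0,0],-1]
  ]
}}

```text
t: 13.38
ee_pos: [516.2, -116.8, 136.1]
orientation: [-3.104, 0.485, 0.0]
ft_force: [-3.6, 1.1, -1.0]
width: 9.8
grasp_force: 30.0
```

```bash
python3 st.py
```

```text
t 13.6833 ee [ 516.18 -116.76  136.12] px 527.0 py 48.46 F [-4.36  1.17 -1.45] sd [0.53 0.51 0.51] Fpx -4.51 M [ 0.312  0.847 -0.006] toolx yaw -17.76 tilt 0.01
```

>>> {"fn": "servo_tool", "kwargs": {
  "steps": [
    [[0.001,-0.0003,0],[0,0,0],-1],
    [[0.0009,-0.0003,0],[0,0,0],-1],
    [[0.001,-0.0003,0],[0,0,0],-1],
    [[0.0009,-0.0003,0],[0,0,0],-1],
    [[0,0,0],[0,0,0],-1],
    [[0,0,0],[0,0,0],-1],
    [[0,0,0],[0,0,0],-1],
    [[0,0,0],[0,0,0],-1]
  ]
}}

```text
t: 14.35
ee_pos: [519.9, -118.0, 136.0]
orientation: [-3.104, 0.485, 0.001]
ft_force: [-3.9, 1.9, -4.2]
width: 9.9
grasp_force: 30.0
```

```bash
python3 st.py
```

```text
t 14.65 ee [ 519.95 -117.97  136.03] px 530.96 py 48.47 F [-3.77  1.25 -4.65] sd [0.49 0.49 0.46] Fpx -3.97 M [0.325 0.91  0.002] toolx yaw -17.76 tilt 0.01
```

```bash
python3 - <<'E'
from h import *
o,s=cap('scene'); o,w=cap('wrist')
cv2.imwrite('pics/f.png',np.hstack([cv2.resize(s['color'][195:275,100:180],(400,400),interpolation=2),cv2.resize(w['color'][60:300,130:370],(400,400),interpolation=2)]))
E
```

```text
(no output)
```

View pics/f.png

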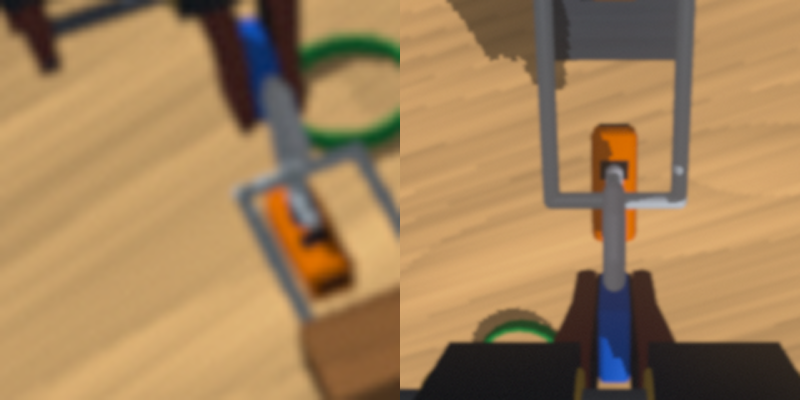

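The wrist crop shows the hook centred between the eye's legs, with the bar at (615,202) just inside the nose tip at (615,172). I'll go 2 mm further.

>>> {"fn": "servo_tool", "kwargs": {
  "steps": [
    [[0.0005,-0.00015,0],[0,0,0],-1],
    [[0.0005,-0.00015,0],[0,0,0],-1],
    [[0.0005,-0.00015,0],[0,0,0],-1],
    [[0.0004,-0.00015,0],[0,0,0],-1],
    [[0,0,0],[0,0,0],-1],
    [[0,0,0],[0,0,0],-1],
    [[0,0,0],[0,0,0],-1],
    [[0,0,0],[0,0,0],-1]
  ]
}}

```text
t: 15.42
ee_pos: [522.0, -118.6, 136.3]
orientation: [-3.104, 0.485, 0.0]
ft_force: [-5.7, 0.8, -2.4]
width: 9.7
grasp_force: 30.0
```

```bash
python3 st.py
```

```text
t 15.7167 ee [ 521.96 -118.58  136.29] px 533.06 py 48.52 F [-4.71  1.4  -3.33] sd [0.72 0.46 0.67] Fpx -4.92 M [ 0.339  0.981 -0.005] toolx yaw -17.76 tilt 0.01
```

>>> {"fn": "servo_tool", "kwargs": {
  "steps": [
    [[0,0,-0.002],[0,0,0],-1],
    [[0,0,-0.003],[0,0,0],-1],
    [[0,0,-0.003],[0,0,0],-1],
    [[0,0,-0.003],[0,0,0],-1],
    [[0,0,-0.003],[0,0,0],-1],
    [[0,0,-0.003],[0,0,0],-1],
    [[0,0,-0.003],[0,0,0],-1],
    [[0,0,0],[0,0,0],-1]
  ]
}}

```text
t: 16.38
ee_pos: [522.7, -118.8, 116.0]
orientation: [3.104, -0.485, 0.002]
ft_force: [0.6, -0.8, -1.3]
width: 9.8
grasp_force: 30.0
```

```bash
python3 st.py
```

```text
t 16.6833 ee [ 522.44 -118.72  116.33] px 533.56 py 48.53 F [-0.03 -0.02 -1.63] sd [0.39 0.47 0.52] Fpx -0.03 M [ 0.066  0.056 -0.004] toolx yaw -17.76 tilt 0.04
```

Free: the gate has snapped shut. Now I centre the bar under the arch (+6 mm) and lower until it takes the weight.

>>> {"fn": "servo_tool", "kwargs": {
  "steps": [
    [[0.0014,-0.0005,-0.001],[0,0,0],-1],
    [[0.0014,-0.0005,-0.001],[0,0,0],-1],
    [[0.0014,-0.0005,-0.001],[0,0,0],-1],
    [[0.0014,-0.0004,-0.001],[0,0,0],-1],
    [[0,0,-0.001],[0,0,0],-1],
    [[0,0,0],[0,0,0],-1],
    [[0,0,0],[0,0,0],-1],
    [[0,0,0],[0,0,0],-1]
  ]
}}

```text
t: 17.35
ee_pos: [527.5, -120.5, 111.1]
orientation: [-3.104, 0.485, 0.0]
ft_force: [-0.3, 0.6, -1.1]
width: 10.3
grasp_force: 30.0
```

```bash
python3 st.py
```

```text
t 17.65 ee [ 527.57 -120.49  111.22] px 538.99 py 48.44 F [ 0.15  0.19 -0.92] sd [0.4  0.55 0.34] Fpx 0.08 M [ 0.075  0.045 -0.001] toolx yaw -17.76 tilt 0.01
```

>>> {"fn": "servo_tool", "kwargs": {
  "steps": [
    [[0,0,-0.0005],[0,0,0],-1],
    [[0,0,-0.0005],[0,0,0],-1],
    [[0,0,-0.0005],[0,0,0],-1],
    [[0,0,0],[0,0,0],-1],
    [[0,0,0],[0,0,0],-1],
    [[0,0,0],[0,0,0],-1],
    [[0,0,0],[0,0,0],-1],
    [[0,0,0],[0,0,0],-1]
  ]
}}

```text
t: 18.32
ee_pos: [527.6, -120.5, 109.7]
orientation: [-3.104, 0.485, -0.0]
ft_force: [-0.4, 1.1, -1.1]
width: 9.8
grasp_force: 30.0
```

```bash
python3 st.py
```

```text
t 18.6167 ee [ 527.59 -120.51  109.69] px 539.01 py 48.43 F [ 0.01  0.06 -1.1 ] sd [0.53 0.4  0.35] Fpx -0.01 M [0.049 0.031 0.009] toolx yaw -17.76 tilt 0.0
```

>>> {"fn": "servo_tool", "kwargs": {
  "steps": [
    [[0,0,-0.0004],[0,0,0],-1],
    [[0,0,-0.0004],[0,0,0],-1],
    [[0,0,-0.0004],[0,0,0],-1],
    [[0,0,0],[0,0,0],-1],
    [[0,0,0],[0,0,0],-1],
    [[0,0,0],[0,0,0],-1],
    [[0,0,0],[0,0,0],-1],
    [[0,0,0],[0,0,0],-1]
  ]
}}

```text
t: 19.28
ee_pos: [527.8, -120.5, 108.7]
orientation: [3.104, -0.485, 0.001]
ft_force: [-1.3, 0.7, 3.8]
width: 9.6
grasp_force: 30.0
```

```bash
python3 st.py; python3 - <<'E'
from h import *
o,s=cap('scene'); o,w=cap('wrist')
cv2.imwrite('pics/g.png',np.hstack([cv2.resize(s['color'][195:275,100:180],(400,400),interpolation=2),cv2.resize(w['color'][60:300,130:370],(400,400),interpolation=2)]))
E
```

```text
t 19.5833 ee [ 527.77 -120.54  108.64] px 539.19 py 48.45 F [-0.57  0.19  4.34] sd [0.39 0.6  0.22] Fpx -0.6 M [ 0.01  -0.019  0.007] toolx yaw -17.76 tilt 0.02
```

View pics/g.png

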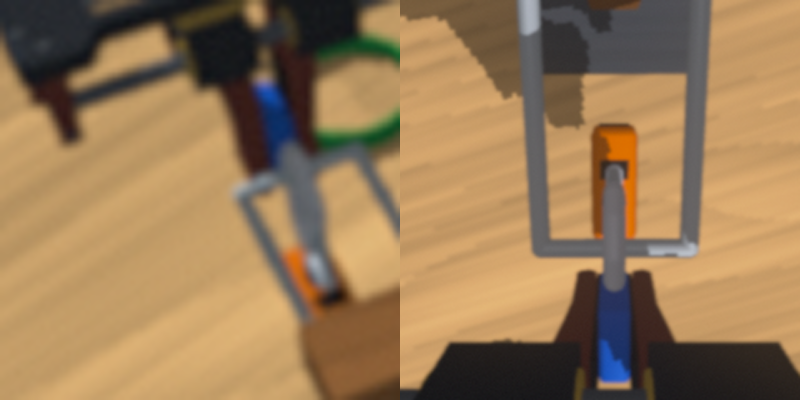

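The wrist crop shows the bar at (615,248) under the arch, near the tab end, with the nose and shut gate beyond it. The bar now carries the hook (Fz +4.3 N), so I'll ease up 0.6 mm and release.

>>> {"fn": "servo_tool", "kwargs": {
  "steps": [
    [[0,0,0.0006],[0,0,0],-1],
    [[0,0,0],[0,0,0],-1],
    [[0,0,0],[0,0,0],-1],
    [[0,0,0],[0,0,0],-0.75],
    [[0,0,0],[0,0,0],-0.7],
    [[0,0,0],[0,0,0],-0.6],
    [[0,0,0],[0,0,0],-0.5],
    [[0,0,0],[0,0,0],-0.3]
  ]
}}

```text
t: 20.35
ee_pos: [527.4, -120.5, 109.0]
orientation: [-3.104, 0.485, 0.001]
ft_force: [0.6, 0.6, 0.5]
width: 25.5
grasp_force: 0.0
```

>>> {"fn": "servo_tool", "kwargs": {
  "steps": [
    [[0,0,0],[0,0,0],0],
    [[0,0,0],[0,0,0],0],
    [[0,0,0],[0,0,0],0],
    [[0,0,0],[0,0,0],0],
    [[0,0,0],[0,0,0],0],
    [[0,0,0],[0,0,0],0],
    [[0,0,0],[0,0,0],0],
    [[0,0,0],[0,0,0],0]
  ]
}}

```text
t: 21.02
ee_pos: [527.6, -120.5, 109.1]
orientation: [3.104, -0.485, 0.0]
ft_force: [-0.5, -0.1, -0.1]
width: 43.9
grasp_force: 0.0
```

>>> {"fn": "servo_tool", "kwargs": {
  "steps": [
    [[0,0,0.004],[0,0,0],0],
    [[0,0,0.008],[0,0,0],0],
    [[0,0,0.012],[0,0,0],0],
    [[0,0,0.015],[0,0,0],0],
    [[0,0,0.015],[0,0,0],0],
    [[0,0,0.015],[0,0,0],0],
    [[0,0,0.015],[0,0,0],0],
    [[-0.01,0.003,0.015],[0,0,0],0]
  ]
}}

```text
t: 21.68
ee_pos: [519.2, -118.0, 210.4]
orientation: [3.104, -0.485, 0.005]
ft_force: [0.7, -0.8, 0.7]
width: 44.0
grasp_force: 0.0
```

>>> {"fn": "servo_tool", "kwargs": {
  "steps": [
    [[-0.02,0.007,0.01],[0,0,0],0],
    [[-0.02,0.007,0.01],[0,0,0],0],
    [[-0.02,0.007,0],[0,0,0],0],
    [[-0.02,0.007,0],[0,0,0],0],
    [[0,0,0],[0,0,0],0],
    [[0,0,0],[0,0,0],0],
    [[0,0,0],[0,0,0],0],
    [[0,0,0],[0,0,0],0]
  ]
}}

```text
t: 22.35
ee_pos: [438.9, -89.9, 228.6]
orientation: [3.104, -0.485, 0.002]
ft_force: [-0.4, -0.2, 0.9]
width: 43.8
grasp_force: 0.0
```

>>> {"fn": "servo_tool", "kwargs": {
  "steps": [
    [[0,0,0],[0,0,0],0],
    [[0,0,0],[0,0,0],0],
    [[0,0,0],[0,0,0],0],
    [[0,0,0],[0,0,0],0],
    [[0,0,0],[0,0,0],0],
    [[0,0,0],[0,0,0],0],
    [[0,0,0],[0,0,0],0],
    [[0,0,0],[0,0,0],0]
  ]
}}

```text
t: 23.02
ee_pos: [437.6, -89.5, 228.1]
orientation: [3.104, -0.485, -0.0]
ft_force: [0.1, -0.6, 0.2]
width: 43.8
grasp_force: 0.0
```

```bash
python3 - <<'E'
from h import *
o,w=cap('wrist'); o,s=cap('scene')
for i in range(12): imaging.get_image('scene')
_,w2=cap('wrist');_,s2=cap('scene')
for n,a,b in(('wrist',w,w2),('scene',s,s2)):
    d=cv2.absdiff(cv2.GaussianBlur(a['color'],(7,7),0),cv2.GaussianBlur(b['color'],(7,7),0)).max(2); print(n,d.max(),(d>25).sum())
print(sensors.get_obs()['t'],o['ee_pos'])
cv2.imwrite('pics/i.png',np.hstack([cv2.resize(s2['color'][190:280,95:185],(400,400),interpolation=2),cv2.resize(w2['color'][30:300,110:380],(400,400),interpolation=2)]))
E
```

```text
wrist 42 52
scene 10 0
23.8167 [437.58500294 -89.50601172 228.08225642]
```

View pics/i.png

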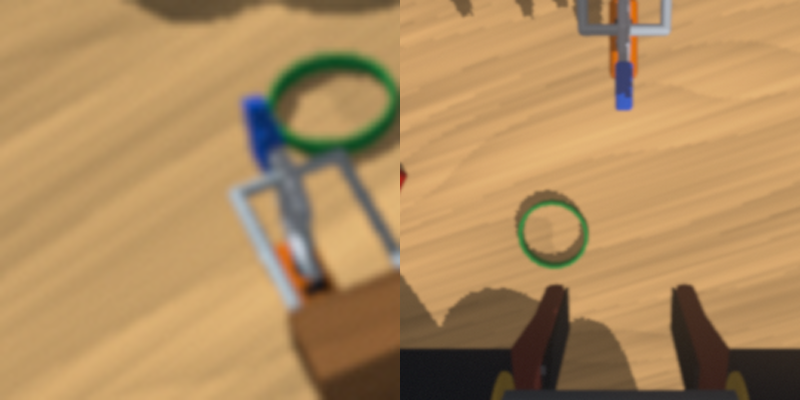

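The whistle hangs upright from the bar, tab at wrist crop (624,85), and the fingers are clear. There may be a small residual swing, so I'll wait and recheck.

>>> {"fn": "servo_tool", "kwargs": {
  "steps": [
    [[0,0,0],[0,0,0],0],
    [[0,0,0],[0,0,0],0],
    [[0,0,0],[0,0,0],0],
    [[0,0,0],[0,0,0],0],
    [[0,0,0],[0,0,0],0],
    [[0,0,0],[0,0,0],0],
    [[0,0,0],[0,0,0],0],
    [[0,0,0],[0,0,0],0]
  ]
}}

```text
t: 24.48
ee_pos: [437.6, -89.5, 228.1]
orientation: [-3.104, 0.485, 0.0]
ft_force: [-0.3, -0.4, -0.5]
width: 44.1
grasp_force: 0.0
```

>>> {"fn": "servo_tool", "kwargs": {
  "steps": [
    [[0,0,0],[0,0,0],0],
    [[0,0,0],[0,0,0],0],
    [[0,0,0],[0,0,0],0],
    [[0,0,0],[0,0,0],0],
    [[0,0,0],[0,0,0],0],
    [[0,0,0],[0,0,0],0],
    [[0,0,0],[0,0,0],0],
    [[0,0,0],[0,0,0],0]
  ]
}}

```text
t: 25.15
ee_pos: [437.6, -89.5, 228.1]
orientation: [-3.104, 0.485, 0.0]
ft_force: [-0.2, 0.8, -0.4]
width: 44.0
grasp_force: 0.0
```

>>> {"fn": "servo_tool", "kwargs": {
  "steps": [
    [[0,0,0],[0,0,0],0],
    [[0,0,0],[0,0,0],0],
    [[0,0,0],[0,0,0],0],
    [[0,0,0],[0,0,0],0],
    [[0,0,0],[0,0,0],0],
    [[0,0,0],[0,0,0],0],
    [[0,0,0],[0,0,0],0],
    [[0,0,0],[0,0,0],0]
  ]
}}

```text
t: 25.82
ee_pos: [437.6, -89.5, 228.1]
orientation: [-3.104, 0.485, -0.0]
ft_force: [-0.5, -0.1, -0.2]
width: 43.9
grasp_force: 0.0
```

>>> {"fn": "servo_tool", "kwargs": {
  "steps": [
    [[0,0,0],[0,0,0],0],
    [[0,0,0],[0,0,0],0],
    [[0,0,0],[0,0,0],0],
    [[0,0,0],[0,0,0],0],
    [[0,0,0],[0,0,0],0],
    [[0,0,0],[0,0,0],0],
    [[0,0,0],[0,0,0],0],
    [[0,0,0],[0,0,0],0]
  ]
}}

```text
t: 26.48
ee_pos: [437.6, -89.5, 228.1]
orientation: [-3.104, 0.485, -0.0]
ft_force: [0.6, -0.7, -0.2]
width: 44.0
grasp_force: 0.0
```

```bash
python3 - <<'E'
from h import *
G=lambda: cv2.GaussianBlur(imaging.get_image('wrist')['color'],(7,7),0)
L=[G() for _ in range(12)]
for a in L[1:]:
    d=cv2.absdiff(a,L[0]).max(2)[30:110,220:290]; print(d.max(),end=' ')
w=imaging.get_image('wrist'); o=sensors.get_obs()
hsv=cv2.cvtColor(w['color'],cv2.COLOR_BGR2HSV); m=cv2.inRange(hsv,(105,120,50),(130,255,255)); m[115:]=0
v,u=np.nonzero(m); P=world(o,w,np.c_[u,v]); print('tab',len(P),np.median(P,0).round(1),P.min(0).round(),P.max(0).round(),o['t'])
E
```

```text
1 2 1 1 1 1 1 1 2 1 1 tab 146 [ 521.9 -120.9  144.9] [ 515. -127.  143.] [ 538. -115.  147.] 27.1333
```

The whistle is perfectly still, with the tab top at 145 mm against an expected 144.

```bash
python3 -c "
from workcell import close_job
print(close_job())"
```

```text
the job is handed in; nothing more can be done
None
```

The orange whistle is clipped to the steel eye and hangs still and upright from the bar with the gate sprung shut; pressing force peaked at about 5 N, the fingers never came near the jar, wristband or tube, and I handed the job in at 27 s (no verdict was returned).

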